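# Set the nib grinder's speed dial for the wheel that is fitted

### The arm

A 6-joint arm with a two-finger parallel gripper is mounted at the origin on the work surface. World frame = base frame: x ahead of the robot, y to its left, z up, the work surface at z = 0. Lengths are in m, angles in rad, forces in N, time in s.
With the tool pointing down it reaches from about 0.375 to 0.975 m from the base axis. Payload 3.8 kg.
Tool frame: the origin (TCP) lies at the very end of the fingers, on their centre line; the grasp point (between the pads) lies 19 mm behind it; z points along the fingers, y is the direction in which the jaws open and shut (so a half turn about z gives the same grasp; the last joint's range is limited). The gripper opens to 85 mm and grips with 20 to 120 N. Pads are 22 mm wide; open, the fingers measure 114 mm over their backs; the gripper's body (76 mm by 85 mm) begins 54 mm behind the grasp point. The pads swing forward as they close: fully open they stand 13 mm farther back than shut.
Start: joints at [-1.248, 0.264, 1.604, -0, 1.274, -0.037], TCP at [0.238, -0.632, 0.231] pointing down, gripper open.
Joint ranges: [-2.63, 2.63], [-0.94, 2.18], [0.31, 2.57], [-1.31, 4.45], [0, 2.66], [-2.55, 2.55]. Speed limits (rad/s): [2.57, 2.57, 3.14, 3.14, 3.14, 3.14].

### API

Orientations are given as a rotation vector (axis times angle).
In Python, from workcell import status, read_camera, camera_info, order gives the robot as it stands.
- The arm moves only by the tool move_arm, never from a script. Its argument "deltas" is a list of rows, each a list of 3 entries, a list of its own where there are three numbers: the turn, a rotation vector about the world's x, y, z as a fraction of full scale, then the shift along the world's x, y, z as a fraction of full scale, then the closure, from -1 (fully open) to 1 (shut), so that 0 is half open. A call has 1 to 20 rows; each row is the pose to reach, as a shift and turn from the pose commanded when the call began; what a row does not reach only later rows make up. Full scale, the value 1, is 0.1 m for a shift and pi/2 rad for a turn. A row lasts 1/8 s, in which the tool goes at most 62.5 mm and 10.7 degrees, less where a joint would pass 70% of its speed; a pose out of reach is approached as far as the arm can. A call with a number of a shift or a turn outside -1 to 1 is refused whole. A call with a gripper value outside its range is refused whole. The fingers move at their own pace and stop on an object; "grip_force" is the grip in N (left out, the last holds). Time passes only in rows, so rows that repeat a pose let the fingers close. It gives the time, the measured TCP pose, the force and the opening at its end, in the units of the state.
- status.read_state(): the state, without advancing time (a new reading comes with each control period).
- read_camera(name): name is "scene" or "top" or "wrist"; returns (picture, depth): 480x640x3 uint8, red, green, blue; 480x640 float32, m along the optical axis (not along the pixel's ray), 0 where there is no reading.
- camera_info(name): a dict with "K" (3x3 intrinsics, pixels), "D" ([k1, k2, p1, p2, k3] as OpenCV has them; the pictures are not rectified), "R" (3x3) and "t" (3): a world point X has camera coordinates R X + t. Camera axes: x right, y down, z forward; pixel columns grow to the right and rows downward; lengths in m; the calibration is good to about 2 mm. A picture is of the moment at which its call begins: read the wrist's pose just before it. camera_info takes no time and is no camera call; for the wrist camera it gives the pose at the moment of the call.
- order.finish_job(): hands the job in, once; it reports no verdict.
The state is a dict: "time": time; "q": joint angles; "joint_vel": joint speeds; "joint_torque": joint torques, N m; "tool_pos": TCP position; "tcp_rot": TCP orientation; "wrist_force": force on the tool from outside, world axes, zero at the start; "torque": the same for the moment, N m; "width": opening from 0.0 (shut) to 1.0 (fully open).
Only numpy, scipy, OpenCV 4.12 (cv2) and the standard library are available. Lean on these libraries where they do the work, as an engineer would, in place of code of your own. Each camera call takes 0.05 s, during which the arm holds its last target. There are 200 camera calls.

### The job

Set the nib grinder's speed for the wheel that is fitted on its driven spindle (the other wheel is only the spare, hanging on the slim post at the machine's other end): turn the big pointer knob on the sloping control box until its pointer stands squarely on the large-disc mark for the large wheel, or on the small-disc mark for the small one. The knob is stiff and the box light and loose, so bear down a little on the knob as you turn, to keep the box in its place. Let go when it is set, and leave everything else on the bench where it is.

Things in the scene. Friction and masses are not known exactly. Their poses are not given: they have to be found in the camera images.
- speed_dial (a joint): Knob angle, rad: 0 at the end stop with the pointer at the panel's lower left, growing clockwise as one faces the panel, 2.356 straight up the panel, 4.712 at the other stop, lower right. The large-disc mark is at 0.471, the small-disc mark at 4.241. It starts at 2.1 to 2.6: one grasp is not enough. Stiff (0.5 N m): grip firmly, 60 N; no play, no detents; stays as left.
- dial_grip (a point): Grip point on the axis of the black knob, 35 mm off the panel. z: knob axis, out of the panel, 35 deg off vertical towards the box's front; x: along the bar to the pointer. Skirt 68 mm across, 12 mm high; on it a bar 16 mm wide, 30 mm high, parallel from 28 mm behind the axis to 26 ahead, then a point to 36 ahead; white line on the pointer half. Bar top 7 mm above this point, skirt 23 mm below.
- mark_large (a point): Centre of the large-disc mark on the panel, 24 mm across, 69 mm from the knob axis at the panel's lower left, beyond a long bold tick; for the large wheel.
- mark_small (a point): Centre of the small-disc mark on the panel, 11 mm across, 69 mm from the knob axis at the panel's lower right, beyond a long bold tick; for the small wheel.
- control_box: Light plastic box, loose on rubber feet, about 0.5 kg: 200 mm wide (y), 170 deep (x), 45 high at the front (-x), 150 at the back; face plate sloping 35 deg to the front. Origin under its centre; knob axis meets the plate at (-10, 0, 97.5) mm. The stiff knob can drag the box round with it; pressing about 10 N into the knob while turning keeps it still. Switch, lamp, fuse at the edges: under 8 mm.
- grinder: Nib grinder, fixed: aluminium base plate 190 x 385 mm, two tapered uprights 217 mm high joined by a top bar, rubber drum between them, motor behind, grey belt guard. Origin at the base's underside, midway front to back; the plate runs from -152 to +232 mm along its y (robot's left); x points to its back.
- spindle_seat (a point): Where a wheel is fitted on the driven spindle: on the spindle's axis where it sticks out of the upright on the grinder's -y side (the robot's right), 125 mm above the bench, in front of it the small steel work rest.
- spare_seat (a point): Where the spare wheel hangs: on the peg of the slim dark post at the grinder's +y end, 125 mm above the bench, 295 mm from the driven place.
- wheel_large: Black rubber wheel 110 mm across, 28 mm thick, with a steel hub; origin at its centre, axle along its y. It hangs either on the driven spindle or on the spare post, fixed.
- wheel_small: Black rubber wheel 62 mm across, 28 mm thick, with a steel hub; origin at its centre, axle along its y. It hangs in the place that the large wheel leaves free, fixed.
- ink_bottle: Bystander: glass ink jar 54 mm across, 75 mm high, standing beside the control box on its -y side. Origin under its centre.
- polish_jar: Bystander: jar of polish 66 mm across, 55 mm high, before the grinder. Origin under its centre.
- screwdriver: Bystander: screwdriver 160 mm long, 26 mm thick, lying before the control box. Origin under its middle, x along it.
- brush: Bystander: brush 180 mm long, lying at the robot's right. Origin under its middle, x along it.
- pliers: Bystander: small yellow-handled pliers 150 mm long, 10 mm thick, lying flat behind the control box. Origin near their middle, x towards the jaws.
- timer: Bystander: red kitchen timer standing up, 26 x 78 mm, 62 mm high, before the grinder. Origin under its centre.
- loupe: Bystander: aluminium eye loupe 48 mm across, 42 mm high, standing beside the control box on its -y side, towards the back. Origin under its centre.

How it is judged:
At the end, for the whole second after the job is handed in: The pointer stands within 0.1 rad (6 deg) of the mark for the wheel on the driven spindle: large disc (0.471 rad) for the large wheel, small disc (4.241 rad) for the small one; the knob is at rest and let go, and the control box stands where it was, its marks within 30 mm of their places (((distance between wheel_large and spindle_seat below 0.03 m and value of joint speed_dial between 0.371 and 0.571 rad) or (distance between wheel_small and spindle_seat below 0.03 m and value of joint speed_dial between 4.141 and 4.341 rad)) and velocity of joint speed_dial between -0.05 and 0.05 rad/s and distance of each of mark_large, mark_small from where it was at the start of the episode below 0.03 m); the robot touches nothing.
It fails at once if the control box is shoved or dragged round, so that one of its disc marks moves by more than 30 mm (distance of any of mark_large, mark_small from where it was at the start of the episode above 0.03 m).
It fails at once if a bystander on the bench (jar, bottle, screwdriver, brush, pliers, timer, loupe) is shifted by more than 25 mm (distance of any of ink_bottle, polish_jar, screwdriver, brush, pliers, timer, loupe from where it was at the start of the episode above 0.025 m).
It fails at once if an upright bystander (ink bottle, polish jar, timer, loupe) is knocked over (angle between any of ink_bottle, polish_jar, timer, loupe's own z axis and vertical above 0.6 rad).
It also fails if it takes over 51 s, if anything falls off the work surface, if the arm or the gripper's body presses on something with over 40 N, if the wrist force passes 120 N, or if a joint passes its speed limit or range.

## Working session

There is one attempt and no reset: what is moved stays moved. The work goes in short steps, Python scripts to look and compute and a tool call to move; the robot and the scene stay as the last step left them, time stands still between calls to the robot, and variables do not carry over. Pictures are saved under pics/ and viewed, about 8 in all and at most 12, crops included, and the job is handed in when it is done.

Besides the shell and the picture viewer there is one more tool, called after "Call:" by a JSON object that holds its "fn" and its "kwargs". move_arm: Moves the arm, as the interface text tells. Its arguments: {"type":"object","properties":{"deltas":{"type":"array","items":{"type":"array"}},"grip_force":{"type":"number"}},"required":["deltas"]}

```bash
mkdir -p pics; ls; python3 - <<'E'
from workcell import status, read_camera, camera_info
import cv2,numpy as np
print(status.read_state())
for n in("scene","top"):
    p,d=read_camera(n); cv2.imwrite(f"pics/{n}1.png",p[:,:,::-1]); np.savez(f"{n}1.npz",p=p,d=d,**{k:np.array(v) for k,v in camera_info(n).items()})
E
```

```text
pics
{'time': 0.0, 'q': array([-1.24791496e+00,  2.64759475e-01,  1.60535745e+00, -1.12651441e-05,
        1.27370729e+00, -3.69168068e-02]), 'joint_vel': array([ 0.00098071,  0.00074778,  0.00099286,  0.00213651, -0.00202305,
       -0.00097581]), 'joint_torque': array([-1.06390864e-03, -5.15116060e+01, -3.67313290e+01, -1.39276563e-04,
        1.29262236e-02, -7.54609943e-06]), 'tool_pos': array([ 0.23741149, -0.63109612,  0.22996671]), 'tcp_rot': array([-3.08872026e+00, -5.61736246e-01,  5.15871513e-04]), 'wrist_force': array([ 0.93982163,  1.13349718, -0.43313646]), 'torque': array([-0.00713234,  0.01647945,  0.00540235]), 'width': 0.996421416679967}
```

View pics/scene1.png

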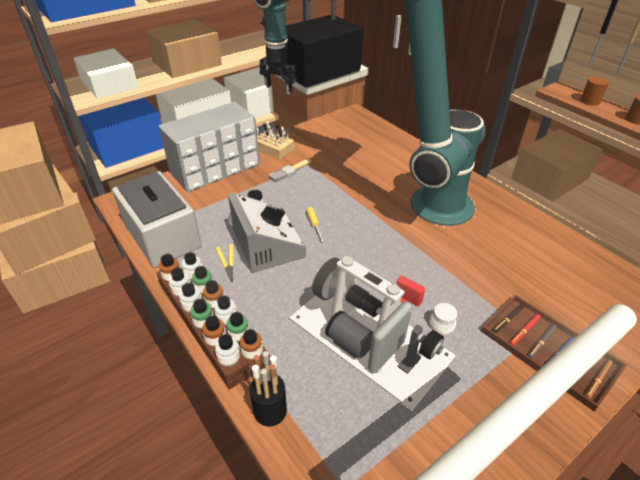

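View pics/top1.png

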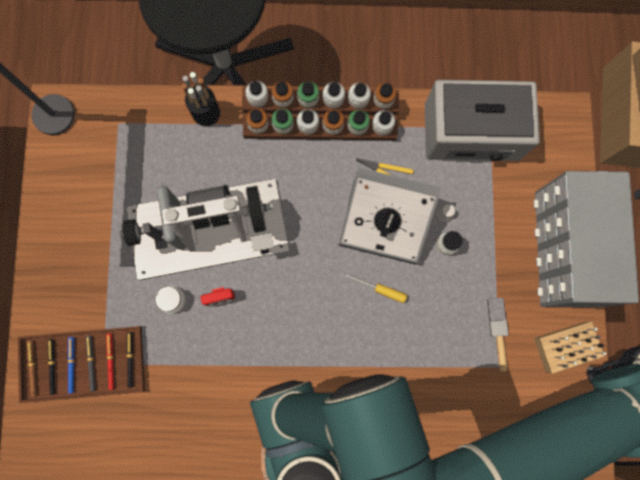

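The top view shows the control box at about (388,222) and the grinder at (205,225). The wheel at the grinder's right end, (256,208), looks large. The one on the post at (132,230) looks small. Next I'll measure the panel plane, make a rectified panel view, and check the wheel sizes.

```bash
cat > h.py <<'E'
import numpy as np,cv2
def cloud(d,K,D,R,t):
    h,w=d.shape; u,v=np.meshgrid(np.arange(w),np.arange(h))
    n=cv2.undistortPoints(np.stack([u,v],-1).reshape(-1,1,2).astype(float),K,D).reshape(h,w,2)
    c=np.dstack([n*d[...,None],d]); return (c-t)@R
def proj(X,K,D,R,t): return cv2.projectPoints(np.asarray(X,float).reshape(-1,1,3),cv2.Rodrigues(R)[0],t,K,D)[0].reshape(-1,2)
E
python3 - <<'E'
from h import *
f=np.load("top1.npz");C=[f[k] for k in("K","D","R","t")];P=cloud(f["d"],*C)
print("cam",-C[2].T@C[3])
Q=P[175:265,340:440]; z=Q[...,2]
pts=Q[(z>.05)&(z<.17)]; 
best=None;rng=np.random.default_rng(0)
for _ in range(500):
    a=pts[rng.choice(len(pts),3,False)];n=np.cross(a[1]-a[0],a[2]-a[0]);l=np.linalg.norm(n)
    if l<1e-5: continue
    n/=l; n*=np.sign(n[2]); 
    if n[2]<.6: continue
    m=abs((pts-a[0])@n)<.003
    if best is None or m.sum()>best.sum(): best=m
s=pts[best];c=s.mean(0);n=np.linalg.svd(s-c)[2][2];n*=np.sign(n[2])
print(len(s),len(pts),"n",n,"tilt",np.degrees(np.arccos(n[2])),"c",c)
# panel frame: up-panel e_u, right e_r (facing)
h=np.array([n[0],n[1],0]);h/=np.linalg.norm(h); r=np.cross([0,0,1],h);u=np.cross(n,r)
print("front dir",h,"yaw",np.degrees(np.arctan2(-h[1],-h[0])),"right",r,"up",u)
# knob points
off=(Q-c)@n; k=(off>.034)&(off<.05)&(z<.25); kp=Q[k]; print("bar pts",k.sum(),kp.mean(0),np.median(off[k]))
np.savez("panel.npz",n=n,c=c,r=r,u=u)
# ortho view 260x260mm at 2px/mm around centroid for both cameras
g=f
o=c
a=np.linspace(-.13,.13,560);A,B=np.meshgrid(a,-a)
X=o+A[...,None]*r+B[...,None]*u
m=proj(X.reshape(-1,3),*C).reshape(560,560,2).astype(np.float32)
im=cv2.remap(g["p"],m,None,cv2.INTER_CUBIC);cv2.imwrite("pics/panel.png",im[:,:,::-1])
# wheels crop from scene
s=np.load("scene1.npz")["p"][235:415,270:470];cv2.imwrite("pics/wheels.png",cv2.resize(s,None,fx=3,fy=3,interpolation=cv2.INTER_CUBIC)[:,:,::-1])
for uv in((256,195),(256,210),(256,222),(132,230),(132,222),(132,238)): print(uv,P[uv[1],uv[0]])
E
```

```text
cam [ 2.83500226e-01 -1.27736897e-03  1.53260357e+00]
3488 6144 n [-0.54998268  0.12766747  0.82536057] tilt 34.37493529073106 c [ 0.57789028 -0.18781092  0.10476506]
front dir [-0.97409996  0.2261178   0.        ] yaw -13.068617698327245 right [-0.2261178  -0.97409996  0.        ] up [ 0.8039837  -0.18662872  0.56460599]
bar pts 175 [ 0.54919809 -0.17816934  0.13312762] 0.04036548245297887
(256, 195) [0.60629866 0.12408874 0.17957036]
(256, 210) [0.57235054 0.12353324 0.17566521]
(256, 222) [0.54894129 0.12484725 0.15338062]
(132, 230) [0.52782507 0.40982786 0.14787742]
(132, 222) [0.54652478 0.41090008 0.14795277]
(132, 238) [0.51012519 0.41044123 0.14214301]
```

View pics/panel.png

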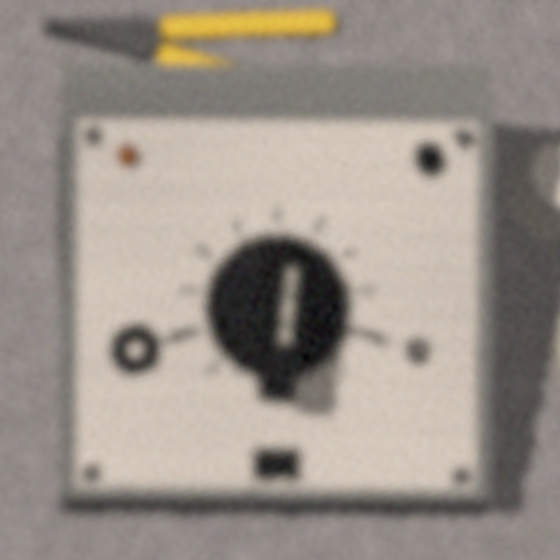

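View pics/wheels.png

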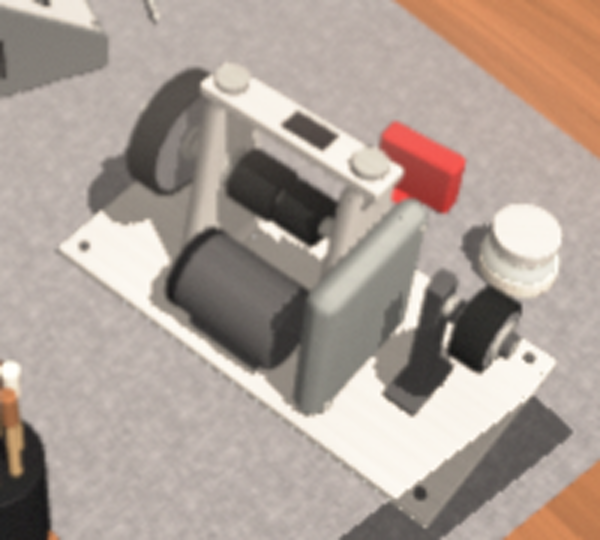

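The large wheel is on the driven spindle, at (170,130) in the crop. The small one is on the slim post at (485,330). The target is therefore 0.471 rad. In the panel view (0.464 mm/px) the large-disc mark is at (135,349) and the small-disc mark at (417,350). They are 131 mm apart, which matches the expected 131.2 mm, and put the knob axis at (276,304). The white line runs from (287,345) to (293,265), so the pointer is about 4° past up.

```bash
cat >> h.py <<'E'
from scipy.spatial.transform import Rotation as Ro
def goal(theta,off,roll=0.):
    f=np.load("panel.npz");n,c,r,u=[f[k] for k in "ncru"]
    O=c-.0016*r-.0114*u
    h=np.array([n[0],n[1],0]);h/=np.linalg.norm(h);t=np.radians(35);n=np.sin(t)*h+np.cos(t)*np.array([0,0,1]);u=np.cross(n,r)
    ph=theta-2.356; x=np.cos(ph)*u+np.sin(ph)*r
    return O+off*n, Ro.from_matrix(np.c_[x,np.cross(-n,x),-n]), n
def delta(theta,off,s=None):
    from workcell import status
    s=s or status.read_state(); p,R,n=goal(theta,off)
    dr=(R*Ro.from_rotvec(s["tcp_rot"]).inv()).as_rotvec()
    return np.round(dr/(np.pi/2),4),np.round((p-s["tool_pos"])/.1,4)
E
python3 - <<'E'
from h import *
print(goal(2.43,.035)); print(delta(2.43,.15))
E
```

```text
(array([ 0.54953143, -0.17958544,  0.12699887]), Rotation.from_matrix(array([[ 0.77903477, -0.28449236,  0.55872079],
                            [-0.25673557, -0.95773996, -0.12969584],
                            [ 0.5720067 , -0.04240593, -0.81915204]])), array([-0.55872079,  0.12969584,  0.81915204]))
(array([ 0.0394, -0.3938, -0.4084]), array([ 2.4785,  4.6648, -0.0886]))
```

Call:
{"fn": "move_arm", "kwargs": {"deltas": [[[0, 0, 0], [0, 0, 0.8], -0.2], [[0, 0, 0], [0.3, 0.5, 0.9], -0.2], [[0, 0, 0], [0.5, 1, 0.9], -0.2], [[0, 0, 0], [0.5, 1, 0.9], -0.2]], "grip_force": 60}}

```text
time: 0.6
tool_pos: [0.289, -0.5288, 0.3218]
tcp_rot: [-3.089, -0.567, -0.001]
wrist_force: [0.2, -1.4, -0.6]
width: 0.601
```

Call:
{"fn": "move_arm", "kwargs": {"deltas": [[[0, 0, 0], [0.25, 0.5, 0], -0.2], [[0.02, -0.2, -0.2], [0.5, 1, 0], -0.2], [[0.04, -0.39, -0.41], [0.5, 1, 0], -0.2], [[0.04, -0.39, -0.41], [0.5, 1, 0], -0.2], [[0.04, -0.39, -0.41], [0.5, 1, 0], -0.2], [[0.04, -0.39, -0.41], [0.5, 1, 0], -0.2]]}}

```text
time: 1.35
tool_pos: [0.3365, -0.4324, 0.3204]
tcp_rot: [2.919, -0.457, 0.922]
wrist_force: [0.1, -0.3, -0.5]
width: 0.601
```

Call:
{"fn": "move_arm", "kwargs": {"deltas": [[[0, 0, 0], [0.25, 0.5, 0], -0.2], [[0, 0, 0], [0.5, 1, 0], -0.2], [[0, 0, 0], [0.5, 1, 0], -0.2]]}}

```text
time: 1.72
tool_pos: [0.3883, -0.3291, 0.3206]
tcp_rot: [2.924, -0.443, 0.919]
wrist_force: [-0.3, 0.2, 0.0]
width: 0.601
```

```bash
python3 - <<'E'
from h import *
from workcell import status
print(status.read_state()); print(delta(2.43,.15))
E
```

```text
{'time': 1.725, 'q': array([-1.04094097, -0.42326252,  2.19047315,  0.51479058,  0.99712476,
        0.62984238]), 'joint_vel': array([-0.04895251,  0.03561691, -0.03265657, -0.00400683, -0.01911927,
       -0.04187545]), 'joint_torque': array([  1.03932682, -17.58902192, -39.30859208,   2.25238211,
        -1.39094308,   0.36324291]), 'tool_pos': array([ 0.38825889, -0.32911037,  0.32062114]), 'tcp_rot': array([ 2.92385134, -0.44282885,  0.91907263]), 'wrist_force': array([-0.33808604,  0.24648926,  0.04496997]), 'torque': array([ 0.0570609 ,  0.27902097, -0.05470715]), 'width': 0.6008994100878386}
(array([-0.0012, -0.004 , -0.001 ]), array([ 0.9702,  1.6444, -0.9942]))
```

Call:
{"fn": "move_arm", "kwargs": {"deltas": [[[0, 0, 0], [0.25, 0.45, 0], -0.2], [[0, 0, 0], [0.5, 0.82, -0.2], -0.2], [[0, 0, 0], [0.5, 0.82, -0.4], -0.2], [[0, 0, 0], [0.5, 0.82, -0.4], -0.2]]}}

```text
time: 2.22
tool_pos: [0.4368, -0.2493, 0.2786]
tcp_rot: [2.925, -0.449, 0.914]
wrist_force: [-1.4, -0.0, -1.0]
width: 0.593
```

Call:
{"fn": "move_arm", "kwargs": {"deltas": [[[0, 0, 0], [0.25, 0.45, -0.2], -0.2], [[0, 0, 0], [0.47, 0.82, -0.59], -0.2], [[0, 0, 0], [0.47, 0.82, -0.59], -0.2], [[0, 0, 0], [0.47, 0.82, -0.59], -0.2]]}}

```text
time: 2.72
tool_pos: [0.4853, -0.1692, 0.2236]
tcp_rot: [2.919, -0.45, 0.921]
wrist_force: [0.3, -0.1, -0.1]
width: 0.601
```

```bash
python3 - <<'E'
from h import *
from workcell import status,read_camera,camera_info
s=status.read_state();print(s['q'],s['wrist_force']); print(delta(2.43,.15))
C=[np.array(camera_info("wrist")[k],float) for k in("K","D","R","t")]
p,d=read_camera("wrist");cv2.imwrite("pics/w1.png",p[:,:,::-1])
O,_,n=goal(2.43,0)
f=np.load("panel.npz");r=f["r"];u=np.cross(n,r)
print("axis base/top",proj([O,O+.042*n,O-.0656*r-.0213*u,O+.0656*r-.0213*u],*C))
t=proj([O+.042*n+.025*u,O+.042*n+.025*r],*C);print("up,right at top",t)
E
```

```text
[-0.47824501 -0.42122411  2.36891728  0.24248707  0.61579421  1.24148553] [ 0.33518018 -0.11289759 -0.10188093]
(array([-0.0004, -0.0029,  0.0024]), array([-0.0005,  0.0455, -0.0242]))
axis base/top [[314.94778113 220.68980141]
 [314.3997899  237.14657256]
 [232.28984404 253.90691301]
 [402.92111791 241.09292213]]
up,right at top [[311.16812331 199.50501725]
 [352.76409602 234.24384691]]
```

View pics/w1.png

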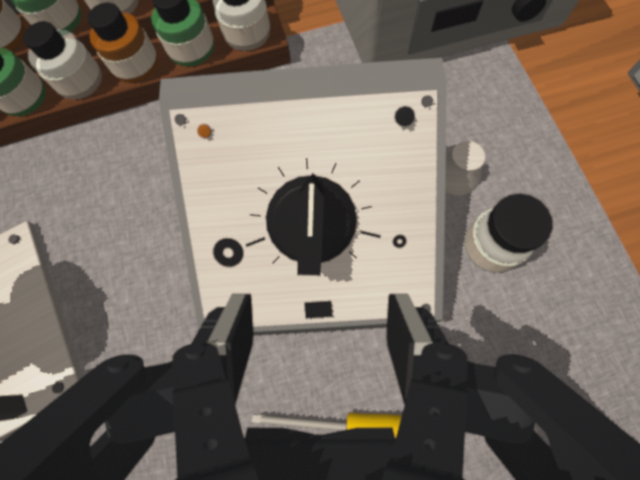

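The marks appear at (228,252) and (399,241), against predictions of (232,254) and (403,241). I'll shift the axis 2.5 mm left. The bar runs from (309,275) to (312,177), which puts the pointer at about 2.45 rad.

```bash
sed -i 's/c-.0016\*r/c-.0041*r/' h.py; python3 - <<'E'
from h import *
print(delta(2.45,.06),delta(2.45,.015))
E
```

```text
(array([ 0.007 , -0.0038, -0.0073]), array([ 0.5065, -0.0404, -0.7692])) (array([ 0.007 , -0.0038, -0.0073]), array([ 0.7579, -0.0988, -1.1378]))
```

Call:
{"fn": "move_arm", "kwargs": {"deltas": [[[0, 0, 0], [0.17, 0, -0.25], -0.2], [[0.007, -0.004, -0.007], [0.34, -0.02, -0.5], -0.2], [[0.007, -0.004, -0.007], [0.51, -0.04, -0.77], -0.2], [[0.007, -0.004, -0.007], [0.51, -0.04, -0.77], -0.2], [[0.007, -0.004, -0.007], [0.51, -0.04, -0.77], -0.2]]}}

```text
time: 3.4
tool_pos: [0.5362, -0.1736, 0.1471]
tcp_rot: [2.921, -0.474, 0.931]
wrist_force: [-0.2, 0.2, 0.1]
width: 0.601
```

Call:
{"fn": "move_arm", "kwargs": {"deltas": [[[0, 0, 0], [0.08, -0.02, -0.12], -0.2], [[0, 0, 0], [0.16, -0.04, -0.24], -0.2], [[0, 0, 0], [0.25, -0.06, -0.37], -0.2], [[0, 0, 0], [0.25, -0.06, -0.37], -0.2], [[0, 0, 0], [0.25, -0.06, -0.37], -0.2]]}}

```text
time: 4.03
tool_pos: [0.5611, -0.1784, 0.11]
tcp_rot: [2.922, -0.472, 0.931]
wrist_force: [-0.5, 0.2, -0.2]
width: 0.601
```

```bash
python3 - <<'E'
from h import *
from workcell import status
s=status.read_state();print(s['q'],s['wrist_force'],s['width'])
print(delta(2.45,.015))
E
```

```text
[-0.41406448 -0.08082122  2.35495273  0.39270216  0.28585793  1.1321316 ] [-0.54864445  0.18208372 -0.16775676] 0.6005026266123724
(array([-0.0005,  0.    , -0.0014]), array([ 0.002 , -0.0135,  0.0059]))
```

Call:
{"fn": "move_arm", "kwargs": {"deltas": [[[0, 0, 0], [0, 0, 0], 0.5], [[0, 0, 0], [0, 0, 0], 1], [[0, 0, 0], [0, 0, 0], 1], [[0, 0, 0], [0, 0, 0], 1], [[0, 0, 0], [0, 0, 0], 1], [[0, 0, 0], [0, 0, 0], 1]], "grip_force": 60}}

```text
time: 4.78
tool_pos: [0.5611, -0.1781, 0.1092]
tcp_rot: [2.923, -0.471, 0.93]
wrist_force: [-5.8, -0.4, 6.9]
width: 0.178
```

```bash
python3 - <<'E'
from h import *
from workcell import status
s=status.read_state();print(s['q'],s['wrist_force'],s['torque'],s['width'])
print(delta(2.45,.015)); n=goal(0,0)[2]; print("axial",s['wrist_force']@n, "turn",-1*n*np.array(1))
E
```

```text
[-0.41347881 -0.07943293  2.35514689  0.39321464  0.28512269  1.13175531] [-5.82807892 -0.40756043  6.92131861] [ 0.0825723   0.36387161 -0.082565  ] 0.17804795273187396
(array([-0.0007, -0.0005, -0.0017]), array([ 0.0021, -0.0168,  0.0139]))
axial 8.87302222548436 turn [ 0.55872079 -0.12969584 -0.81915204]
```

Call:
{"fn": "move_arm", "kwargs": {"deltas": [[[0, 0, 0], [0.006, -0.001, -0.008], 1], [[-0.036, 0.008, 0.052], [0.006, -0.001, -0.008], 1], [[-0.071, 0.017, 0.104], [0.006, -0.001, -0.008], 1], [[-0.107, 0.025, 0.156], [0.006, -0.001, -0.008], 1], [[-0.107, 0.025, 0.156], [0.006, -0.001, -0.008], 1]]}}

```text
time: 5.4
tool_pos: [0.5631, -0.1785, 0.1097]
tcp_rot: [2.878, -0.03, 0.888]
wrist_force: [-0.1, -0.0, 5.3]
width: 0.174
```

```bash
cat > chk.py <<'E'
from h import *
from workcell import status,read_camera,camera_info
import sys
th=float(sys.argv[1]);s=status.read_state();n=goal(0,0)[2]
print(s['q'],s['wrist_force'],"axial",s['wrist_force']@n,"mom",s['torque']@n,s['width'])
print(delta(th,.015))
x=Ro.from_rotvec(s["tcp_rot"]).as_matrix()[:,0];r=np.load("panel.npz")["r"];print("theta tool",2.356+np.arctan2(x@r,x@np.cross(n,r)))
C=[np.array(camera_info("wrist")[k],float) for k in("K","D","R","t")]
p,d=read_camera("wrist");cv2.imwrite(f"pics/{sys.argv[2]}.png",p[:,:,::-1])
p,d=read_camera("top");cv2.imwrite(f"pics/{sys.argv[2]}t.png",cv2.resize(p[140:300,300:500],None,fx=3.5,fy=3.5,interpolation=cv2.INTER_CUBIC)[:,:,::-1])
O=goal(0,0)[0];u=np.cross(n,r);print("marks pred",proj([O-.0656*r-.0213*u,O+.0656*r-.0213*u],*C))
E
python3 chk.py 2.15 w2
```

```text
[-0.41110743 -0.07671316  2.35240934  0.3866026   0.28177333  0.84045627] [-0.13302888 -0.03876301  5.28409201] axial 4.3977733687901965 mom -0.1715936418037732 0.17419748945600624
(array([ 0.0004,  0.0006, -0.0007]), array([-0.0178, -0.0121,  0.0088]))
theta tool 2.148781865069126
marks pred [[166.09677729 315.97278591]
 [456.98267522 369.38542672]]
```

View pics/w2.png

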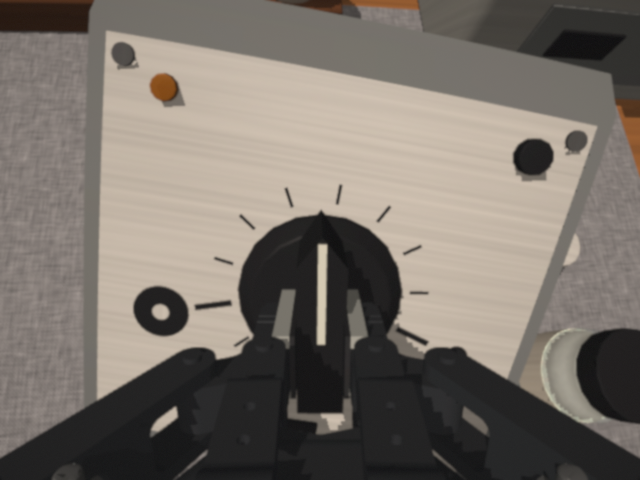

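The knob turned with the grip. The large mark is at (161,311), predicted (166,316), so the box has stayed put to within about 3 mm. I'll continue with a little more pressure.

Call:
{"fn": "move_arm", "kwargs": {"deltas": [[[0, 0, 0], [0.006, -0.001, -0.008], 1], [[-0.036, 0.008, 0.052], [0.011, -0.003, -0.016], 1], [[-0.071, 0.017, 0.104], [0.011, -0.003, -0.016], 1], [[-0.107, 0.025, 0.156], [0.011, -0.003, -0.016], 1], [[-0.142, 0.033, 0.208], [0.011, -0.003, -0.016], 1], [[-0.178, 0.041, 0.26], [0.011, -0.003, -0.016], 1], [[-0.213, 0.05, 0.313], [0.011, -0.003, -0.016], 1], [[-0.249, 0.058, 0.365], [0.011, -0.003, -0.016], 1], [[-0.284, 0.066, 0.417], [0.011, -0.003, -0.016], 1], [[-0.32, 0.074, 0.469], [0.011, -0.003, -0.016], 1], [[-0.32, 0.074, 0.469], [0.011, -0.003, -0.016], 1]]}}

```text
time: 6.88
tool_pos: [0.5658, -0.1802, 0.1104]
tcp_rot: [2.424, 1.138, 0.667]
wrist_force: [-1.8, -3.2, 10.0]
width: 0.174
```

```bash
python3 chk.py 1.25 w3
```

```text
[-0.40909254 -0.07294838  2.35017755  0.3807854   0.27266982 -0.05204722] [-1.81956455 -3.22395716  9.99916023] axial 8.789327230719739 mom -0.12796039777801346 0.1737792348160141
(array([0.0034, 0.0035, 0.0011]), array([-0.0449,  0.0047,  0.0026]))
theta tool 1.2492004495257076
marks pred [[185.46897412 189.70467497]
 [334.11156148 434.45383939]]
```

View pics/w3.png

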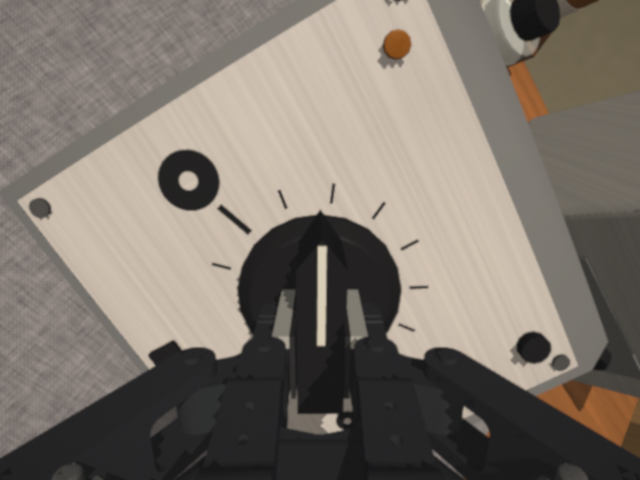

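The large mark is at (188,180), predicted (185,190), so the box has shifted about 4–5 mm at most. That is well inside the limit. I'll finish the turn and ease back slightly in x.

Call:
{"fn": "move_arm", "kwargs": {"deltas": [[[-0.036, 0.008, 0.052], [0, 0, 0], 1], [[-0.071, 0.017, 0.104], [-0.005, 0, 0], 1], [[-0.107, 0.025, 0.156], [-0.01, 0, 0], 1], [[-0.142, 0.033, 0.208], [-0.015, 0, 0], 1], [[-0.178, 0.041, 0.26], [-0.02, 0, 0], 1], [[-0.213, 0.05, 0.313], [-0.02, 0, 0], 1], [[-0.249, 0.058, 0.365], [-0.02, 0, 0], 1], [[-0.277, 0.064, 0.406], [-0.02, 0, 0], 1], [[-0.277, 0.064, 0.406], [-0.02, 0, 0], 1], [[-0.277, 0.064, 0.406], [-0.02, 0, 0], 1]]}}

```text
time: 8.22
tool_pos: [0.5649, -0.1808, 0.1114]
tcp_rot: [1.739, 1.89, 0.4]
wrist_force: [3.3, -2.6, 7.1]
width: 0.171
```

```bash
python3 chk.py 0.471 w4
```

```text
[-0.41048809 -0.0772028   2.35407539  0.38660908  0.26818542 -0.83586836] [ 3.32622063 -2.563264    7.13350602] axial 3.6525527487250344 mom -0.3840955853698259 0.170949531010623
(array([0.0043, 0.0066, 0.0027]), array([-0.0368,  0.0108, -0.0074]))
theta tool 0.4721263071388109
marks pred [[306.52406068 124.6775142 ]
 [222.69969673 403.65152465]]
```

View pics/w4.png

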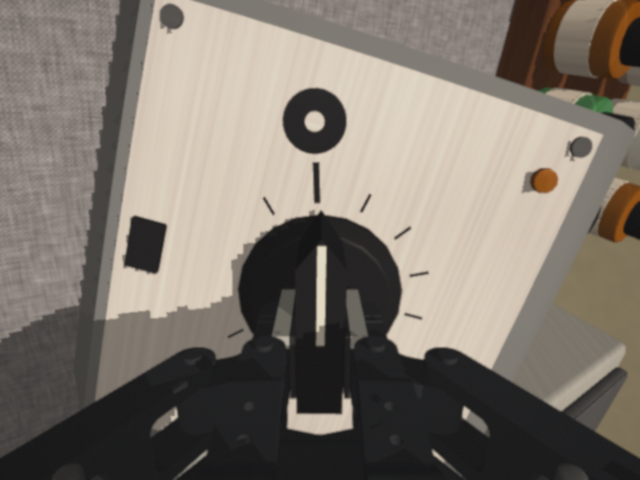

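The large mark is at (315,121), its tick at x≈317 and the pointer line at x≈321. The pointer is about 1.5° short of the mark, so I'll trim by 0.03 rad. Then I'll let go and back off along the axis.

Call:
{"fn": "move_arm", "kwargs": {"deltas": [[[-0.006, 0.001, 0.008], [0.003, -0.001, -0.004], 1], [[-0.011, 0.003, 0.016], [0.003, -0.001, -0.004], 1], [[-0.011, 0.003, 0.016], [0.003, -0.001, -0.004], 1], [[-0.011, 0.003, 0.016], [0, 0, 0], 0.3], [[-0.011, 0.003, 0.016], [0, 0, 0], 0], [[-0.011, 0.003, 0.016], [0, 0, 0], -0.2], [[-0.011, 0.003, 0.016], [0, 0, 0], -0.2], [[-0.011, 0.003, 0.016], [0, 0, 0], -0.2]]}}

```text
time: 9.32
tool_pos: [0.5601, -0.1781, 0.1055]
tcp_rot: [1.714, 1.926, 0.385]
wrist_force: [0.4, 0.4, -0.2]
width: 0.599
```

Call:
{"fn": "move_arm", "kwargs": {"deltas": [[[0, 0, 0], [-0.1, 0.023, 0.15], -0.2], [[0, 0, 0], [-0.22, 0.05, 0.33], -0.2], [[0, 0, 0], [-0.4, 0.1, 0.6], -0.2], [[0, 0, 0], [-0.6, 0.14, 0.9], -0.2], [[0, 0, 0], [-0.6, 0.14, 0.9], -0.2], [[0, 0, 0], [-0.6, 0.14, 0.9], -0.2]]}}

```text
time: 10.07
tool_pos: [0.5003, -0.1641, 0.1954]
tcp_rot: [1.714, 1.925, 0.385]
wrist_force: [0.2, 0.5, -0.4]
width: 0.599
```

```bash
python3 chk.py 0.471 w5
```

```text
[-0.44374502 -0.35976122  2.38669427  0.24022509  0.52746611 -0.73133118] [ 0.17193443  0.51094112 -0.43380241] axial -0.38514653694907425 mom -0.021998392891250766 0.5992317188406169
(array([ 0.0124, -0.0033, -0.0151]), array([ 0.6099, -0.1561, -0.848 ]))
theta tool 0.44002402240232485
marks pred [[324.63583825 126.50329052]
 [262.35058014 304.78930718]]
```

View pics/w5.png

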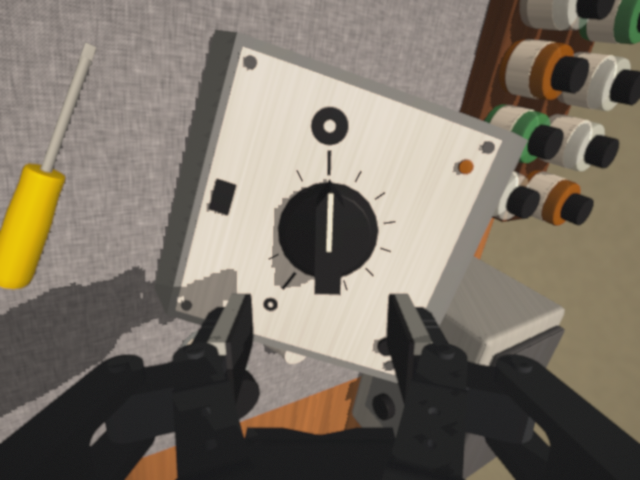

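The pointer line, (329,250) to (330,195), runs through the tick at (329,160) to the large-disc centre at (330,126). The gripper is clear of the knob, and both marks are within about 5 mm of their original places. I'll hand the job in.

```bash
python3 -c "
from workcell import order;print(order.finish_job())"
```

```text
the job is handed in; nothing more can be done
None
```

The knob is set to the large-disc mark, because the large wheel is on the driven spindle and the small one hangs on the spare post.

**What I did:** I gripped the bar at 60 N and turned it about 2.0 rad anticlockwise in one grasp; the task expected more than one, but the wrist's range was enough. I kept about 4–9 N of pressure on the knob while turning, a little under the suggested 10 N. I then trimmed by 0.03 rad, let go and backed off about 100 mm along the knob axis. The arm's clock stood at about 10 s of the 51 s allowed.

**Last checks:**
- **Pointer:** in the last wrist picture the white line runs through the bold tick to the centre of the large disc, by eye within 1–2°. The tool angle read 0.440 rad in the panel frame measured at the start (target 0.471, allowed 0.371–0.571). The small gap fits the box having turned about 1.5°.
- **Box:** its marks appear about 2–5 mm from where they were predicted, of which 2–3 mm is probably calibration error. The limit is 30 mm.
- **Contact:** after backing off, the wrist force was under 1 N and the gripper was clear of the knob.
- **Bystanders:** I saw no contact with any, but did not measure their positions again at the end.

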